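Hold the tube block home in the stage corner

ROBOT

A 6-joint arm with a two-finger parallel gripper is mounted at the origin on the work surface. World frame = base frame: x ahead of the robot, y to its left, z up, the work surface at z = 0. Lengths are in m, angles in rad, forces in N, time in s.
With the tool pointing down it reaches from about 0.35 to 0.85 m from the base axis. Payload 8.1 kg.
Tool frame: the origin (TCP) lies at the very end of the fingers, on their centre line; the grasp point (between the pads) lies 19 mm behind it; z points along the fingers, x is the direction in which the jaws open and shut, and the axes are right-handed (so a half turn about z gives the same grasp; the last joint's range is limited). The gripper opens to 93 mm and grips with 3 to 60 N. Pads are 15 mm wide; open, the fingers measure 128 mm over their backs; the gripper's body (75 mm by 188 mm) begins 65 mm behind the grasp point.
Start: joints at [-1.356, 0.13, 1.488, -0, 1.523, -0.085], TCP at [0.177, -0.573, 0.219] pointing down, gripper open.
Joint ranges: [-2.96, 2.96], [-0.89, 2.26], [0.02, 2.5], [-1.34, 4.48], [0, 2.73], [-2.66, 2.66]. Speed limits (rad/s): [2.39, 2.39, 2.79, 3.14, 3.14, 3.14].

INTERFACE

Orientations are given as a rotation vector (axis times angle).
In Python, from plant import robot gives the robot as it stands. The module is installed in compiled form; this text tells all that it offers.
- The arm moves only by the tool jog_arm, never from a script. Its argument "commands" is one flat list of numbers, 5 for each row, row after row: the gripper's target within -1 to 1 (shut at 1, half-way at 0, fully open at -1), then the shift along the tool's x, y, z in m, then the turn about the tool's z in degrees. A call has 1 to 20 rows; each row shifts and turns the commanded pose from where the row before left it, along the tool's axes as they then stand; what a row does not reach is not made up. A row lasts 1/12 s, in which the tool goes at most 41.7 mm and 7.16 degrees, less where a joint would pass 70% of its speed; a pose out of reach is approached as far as the arm can. A call is refused whole if a number of a shift passes 0.0417 or a number of a turn 7.16, either way. A call with a gripper value outside its range is refused whole. The fingers move at their own pace and stop on an object; "grip_force" is the grip in N (left out, the last holds). Time passes only in rows, so rows that do not move let the fingers close. It gives the time, the measured TCP pose, the force and the opening at its end, in the units of the state.
- robot.read_state(): the state, without advancing time (a new reading comes with each control period).
- robot.read_camera(name): name is "scene" or "top" or "wrist"; returns a dict with "img" (480x640x3 uint8, blue, green, red), "vfov" (degrees; the focal length in pixels is half the picture's height over the tangent of half this angle, whatever the lens; pixels are square), "cx", "cy" (the principal point, pixels), "extrinsics" (4x4, takes a point from world to camera coordinates). Camera axes: x right, y down, z forward; pixel columns grow to the right and rows downward; lengths in m; the calibration is good to about 2 mm. A picture is of the moment at which its call begins. There is no depth.
- robot.close_job(): hands the job in, once; it reports no verdict.
Trained networks look in a picture, given as the dict that the camera call returned (one of the last four; its "shot" number tells which), for a name from the list of things; names that differ only in an ending like _2 or _b are one class to them, and where a whole thing is asked for, a point or a joint stands for the part that bears it (a point fixed in the world has none). Each returns a list of dicts, best first, with "score" (0 to 1); they miss things now and then, are a little off and sometimes report something else, mostly with a low value. They report only what shows in the picture. A call takes as long as a camera call.
- robot.recognise(thing, picture): "box" ([centre column, centre row, width, height] as shares, 0 to 1, of the picture: columns of its width, rows of its height, round what is visible of it).
- robot.pinpoint(thing, picture): "position" ([row, column] as shares, 0 to 1, of the picture: columns of its width, rows of its height: a listed point, or the origin of a listed thing).
The state is a dict: "t": time; "q": joint angles; "dq": joint speeds; "joint_torque": joint torques, N m; "tool_pos": TCP position; "orientation": TCP orientation; "force": force on the tool from outside, world axes, zero at the start; "wrist_torque": the same for the moment, N m; "opening": finger opening in m.
Only numpy, scipy, OpenCV 4.12 (cv2) and the standard library are available. Lean on these libraries where they do the work, as an engineer would, in place of code of your own. Each camera call takes 0.05 s, during which the arm holds its last target.

TASK

Pick up the aluminium tube block and set it flat on the grey alignment stage, with its yellow-dotted corner towards the inside corner where the two black fences meet, then press it into that corner so that it bears flush against both fences at once. Finish while still holding it there, pressed firmly against both fences, as if someone were about to clamp it: do not let go. Leave the blue-lidded tip box, the blue tube rack and the amber jar where they stand.

Things in the scene. Friction and masses are not known exactly. Their poses are not given: they have to be found in the camera images.
- block_center (a point): Centre (half-way up) of the loose tube block: a plain aluminium block 70 mm (its x) by 44 mm (its y) by 50 mm tall (its z, up), about 0.36 kg, with dark round well mouths on top; the wells are only shown, the block is solid. The underside is 25 mm below this point. It starts upright on the bench.
- block_dot (a point): The yellow dot on the block's top face, 16 mm across, its centre 10 mm in from both sides of the block's +x, +y corner.
- block: The same block; origin at the centre of its underside, axes as for block_center.
- stage: The alignment stage: a grey plate 190 mm (x) by 170 mm (y) by 12 mm thick, fixed to the bench; origin at the centre of its underside, on the bench; z up. Place and yaw differ from run to run. With the dotted corner in the fence corner, the block's x and y axes point as the stage's do.
- corner (a point): The inside corner of the fences, on the top face of the stage plate, 60 mm in +x and 50 mm in +y from the stage origin; axes as the stage's. The block belongs on the -x, -y side of it.
- fence_x: Rigid, not slippery (friction about 1, like the plate: a block pressed hard on one fence or down on the plate drags and can stick short of the other fence) black fence along the stage's +x side, 14 mm high above the plate, 12 mm thick, 112 mm long along the stage's y; its inner face looks to the stage's -x and passes through the corner point. Origin at the centre of its underside, on the plate.
- fence_y: Rigid black fence along the stage's +y side, 14 mm high above the plate, 12 mm thick, 122 mm long along the stage's x; its inner face looks to the stage's -y and passes through the corner point. Origin at the centre of its underside, on the plate.
- tip_box: Bystander, loose: clear box with a blue lid, 88 x 123 x 60 mm tall; origin at the centre of its underside.
- tube_rack: Bystander, loose: blue plastic rack with red and white caps, 50 x 100 x 44 mm tall; origin at the centre of its underside.
- jar: Bystander, loose: amber jar, 52 mm across, 65 mm tall; origin at the centre of its underside.

How it is judged:
By the outcome, as a careful person would: the job done as asked, in the order asked, and still so for the second after the job is handed in, while the arm keeps its last pose, push and grip.
It also fails if it takes over 59 s, if anything falls off the work surface, if the arm or the gripper's body presses on something with over 40 N, if the wrist force passes 120 N, or if a joint passes its speed limit or range.

## Working session

There is one attempt and no reset: what is moved stays moved. The work goes in short steps, Python scripts to look and compute and a tool call to move; the robot and the scene stay as the last step left them, time stands still between calls to the robot, and variables do not carry over. Pictures are saved under pics/ and viewed, and the job is handed in when it is done.

Besides the shell and the picture viewer there is one more tool, called after "Request:" by a JSON object that holds its "fn" and its "kwargs". jog_arm: Moves the arm, as the interface text tells. Its arguments: {"type":"object","properties":{"commands":{"type":"array"},"grip_force":{"type":"number"}},"required":["commands"]}

```bash
mkdir -p pics
cat > h.py <<'E'
import numpy as np, cv2
from plant import robot
def ray(p,u,v):
    f=240/np.tan(np.radians(p["vfov"])/2)
    E=np.array(p["extrinsics"]);R=E[:3,:3];t=E[:3,3]
    d=R.T@np.array([(u-p["cx"])/f,(v-p["cy"])/f,1]);return -R.T@t,d
def atz(p,u,v,z):
    o,d=ray(p,u,v);return o+d*(z-o[2])/d[2]
def proj(p,X):
    f=240/np.tan(np.radians(p["vfov"])/2)
    E=np.array(p["extrinsics"]);c=E[:3,:3]@np.array(X)+E[:3,3]
    return np.array([p["cx"]+f*c[0]/c[2],p["cy"]+f*c[1]/c[2]])
E
python3 - <<'E'
from h import *
s=robot.read_state();print({k:np.round(s[k],3) for k in s})
Z={'block_center':.025,'block_dot':.05,'corner':.012,'stage':0,'fence_x':.012,'fence_y':.012,'tip_box':0,'tube_rack':0,'jar':0}
for c in ['scene','top']:
    p=robot.read_camera(c);cv2.imwrite(f'pics/{c}0.png',p['img'])
    print(c,p['vfov'],np.round(p['extrinsics'],3).tolist())
    for n,z in Z.items():
        for r in robot.pinpoint(n,p)[:2]:
            v,u=r['position'];print(n,round(r['score'],2),round(u*640),round(v*480),np.round(atz(p,u*640,v*480,z),4))
E
```

```text
{'t': np.float64(0.0), 'q': array([-1.356,  0.131,  1.489,  0.   ,  1.523, -0.085]), 'dq': array([-0.001, -0.   , -0.   , -0.001,  0.001,  0.001]), 'joint_torque': array([-1.0000e-03, -5.5986e+01, -4.9175e+01,  7.7000e-02,  3.6000e-02,
       -0.0000e+00]), 'tool_pos': array([ 0.177, -0.573,  0.218]), 'orientation': array([-2.527e+00,  1.864e+00,  2.000e-03]), 'force': array([-0.841, -0.176,  0.127]), 'wrist_torque': array([-0.001,  0.03 ,  0.045]), 'opening': np.float64(0.093)}
scene 42.13291496984284 [[0.597, 0.803, 0.002, -0.309], [0.476, -0.351, -0.806, -0.204], [-0.646, 0.482, -0.592, 1.609], [0.0, 0.0, 0.0, 1.0]]
block_center 0.72 279 276 [ 0.5601 -0.1442  0.025 ]
block_dot 0.77 289 265 [ 0.5695 -0.1277  0.05  ]
corner 0.62 417 209 [0.5384 0.2274 0.012 ]
corner 0.6 315 363 [ 0.7626 -0.2079  0.012 ]
stage 0.83 378 220 [0.5081 0.143  0.    ]
fence_x 0.85 395 202 [0.4901 0.2087 0.012 ]
fence_x 0.79 407 223 [0.5653 0.1735 0.012 ]
fence_y 0.85 395 202 [0.4901 0.2087 0.012 ]
fence_y 0.79 407 223 [0.5653 0.1735 0.012 ]
tip_box 0.6 316 365 [ 0.7586 -0.2029  0.    ]
tube_rack 0.65 406 3
[... 153 characters left out ...]
9], [0.068, 0.014, -0.998, 0.929], [0.0, 0.0, 0.0, 1.0]]
block_center 0.71 331 339 [ 0.3748 -0.0132  0.025 ]
block_center 0.59 393 251 [ 0.549 -0.14   0.025]
block_dot 0.61 387 240 [ 0.5692 -0.1252  0.05  ]
corner 0.86 222 250 [0.5549 0.2093 0.012 ]
stage 0.58 331 340 [ 0.3695 -0.0141  0.    ]
stage 0.56 252 275 [0.5041 0.1496 0.    ]
fence_x 0.93 225 283 [0.4875 0.2035 0.012 ]
fence_x 0.78 238 245 [0.5644 0.1763 0.012 ]
fence_y 0.93 225 283 [0.4875 0.2035 0.012 ]
fence_y 0.78 238 245 [0.5644 0.1763 0.012 ]
tip_box 0.68 421 153 [ 0.7555 -0.2059  0.    ]
tube_rack 0.83 327 152 [ 0.7593 -0.0097  0.    ]
tube_rack 0.43 392 251 [ 0.5494 -0.1415  0.    ]
jar 0.74 329 342 [ 0.3657 -0.0096  0.    ]
```

View pics/scene0.png

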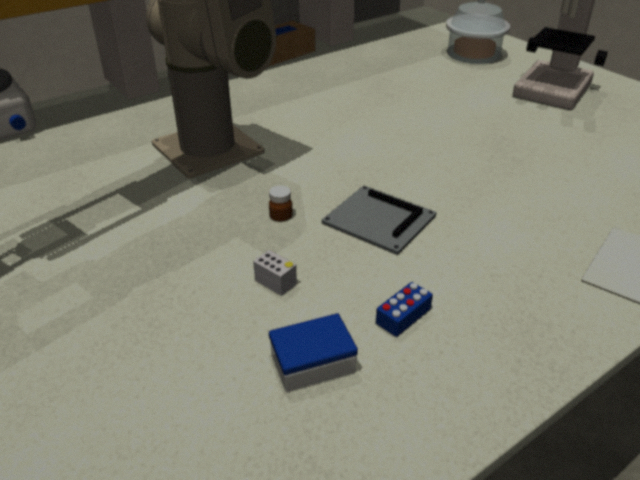

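View pics/top0.png

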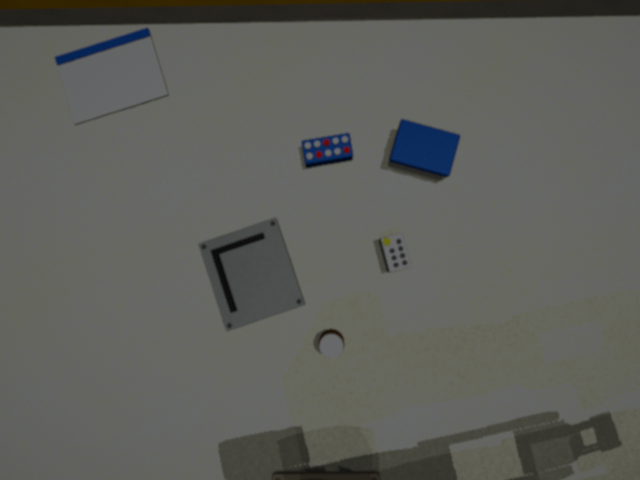

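Run:
```python
import cv2
a=cv2.imread('pics/top0.png')
cv2.imwrite('pics/topA.png',cv2.resize(a[190:340,180:330],None,fx=4,fy=4,interpolation=cv2.INTER_CUBIC))
cv2.imwrite('pics/topB.png',cv2.resize(a[210:290,350:440],None,fx=7,fy=7,interpolation=cv2.INTER_CUBIC))
```

```text
(no output)
```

View pics/topA.png

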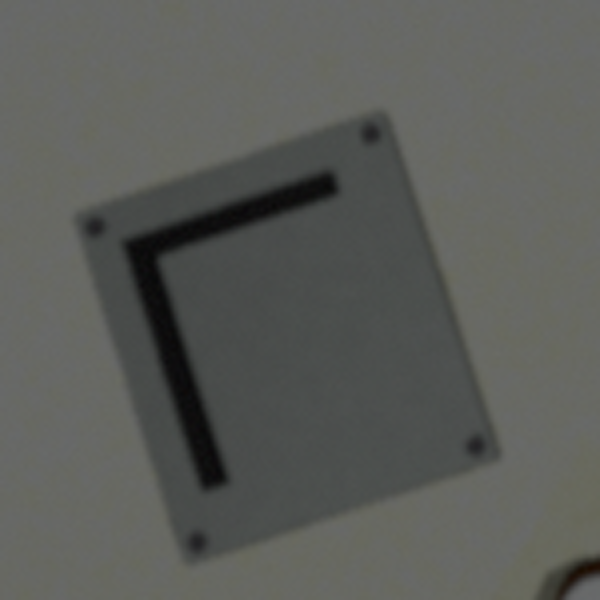

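View pics/topB.png

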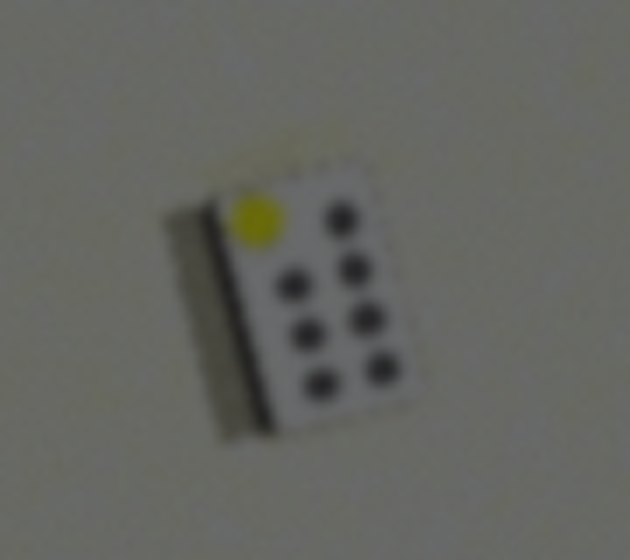

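The pictures agree with the networks. The block is at about (393,252) in the top view, with its dot at upper left. The stage is at about (252,273), with the fence corner at upper left near (221,254). Next I'll fit both poses from the corners.

```bash
cat > fit.py <<'E'
from h import *
from scipy.optimize import least_squares
def fit(p,pts,model,z,x0):
    def res(a):
        c,s=np.cos(a[2]),np.sin(a[2])
        return np.concatenate([proj(p,[a[0]+c*m[0]-s*m[1],a[1]+s*m[0]+c*m[1],z])-q for q,m in zip(pts,model)])
    r=least_squares(res,x0);return r.x,r.fun
E
python3 - <<'E'
from fit import *
p=robot.read_camera('top')
A=(np.array([(78,215),(383,112),(498,458),(190,562),(160,257)])+.5)/4-.5+[180,190]
M=[(.095,.085),(.095,-.085),(-.095,-.085),(-.095,.085)]
a,f=fit(p,A[:4],M,.012,[.5,.15,.3]);print('stage',a,np.degrees(a[2]),f.round(1))
print('corner meas',atz(p,*A[4],.012),'fence top',atz(p,*A[4],.026))
c,s=np.cos(a[2]),np.sin(a[2]);print('corner fit',a[0]+c*.06-s*.05,a[1]+s*.06+c*.05)
B=(np.array([(213,197),(365,163),(425,402),(272,433),(257,221)])+.5)/7-.5+[350,210]
M=[(.035,.022),(.035,-.022),(-.035,-.022),(-.035,.022),(.025,.012)]
b,f=fit(p,B,M,.05,[.55,-.14,.2]);print('block',b,np.degrees(b[2]),f.round(1))
from scipy.spatial.transform import Rotation as R
print(R.from_rotvec(robot.read_state()['orientation']).as_matrix().round(3))
E
```

```text
stage [0.50640244 0.14839289 0.31663666] 18.141944346070893 [-1.1 -0.4  0.8 -1.   1.3  0.2 -0.9  1.1]
corner meas [0.54731962 0.21389951 0.012     ] fence top [0.54668878 0.21048887 0.026     ]
corner fit 0.5478511138113391 0.21458961896885392
block [ 0.5452416  -0.141414    0.21679906] 12.421670893806382 [ 0.1 -0.3  0.1 -0.5 -0.   0.  -0.   0.7 -0.1  0.1]
[[ 0.295 -0.955 -0.   ]
 [-0.955 -0.295 -0.   ]
 [ 0.     0.    -1.   ]]
```

Request:
{"fn": "jog_arm", "kwargs": {"commands": [-1,-0.0169,-0.0266,0,0,-1,-0.0169,-0.0266,0,0,-1,-0.0169,-0.0266,0,0,-1,-0.0169,-0.0266,0,0,-1,-0.0169,-0.0266,0,0,-1,-0.0169,-0.0266,0,0,-1,-0.0169,-0.0266,0,0,-1,-0.0169,-0.0266,0,0,-1,-0.0169,-0.0266,0,0,-1,-0.0169,-0.0266,0,0,-1,-0.0169,-0.0266,0,0,-1,-0.0169,-0.0266,0,0,-1,-0.0169,-0.0266,0,0,-1,-0.0169,-0.0266,0,0,-1,-0.0169,-0.0266,0,0,-1,-0.0169,-0.0266,0,0,-1,-0.0169,-0.0266,0,0,-1,-0.0169,-0.0266,0,4.8,-1,0,0,0,0,-1,0,0,0,0], "grip_force": 50}}

```text
t: 2.72
tool_pos: [0.5454, -0.1398, 0.2184]
orientation: [2.451, -1.965, -0.001]
force: [-0.8, -0.5, -0.4]
opening: 0.0926
```

Run:
```python
from h import *
from scipy.spatial.transform import Rotation as R
s=robot.read_state();print(s['t'],s['tool_pos'].round(4),R.from_rotvec(s['orientation']).as_matrix().round(3).tolist(),s['q'].round(3),s['force'])
p=robot.read_camera('wrist');cv2.imwrite('pics/w1.png',p['img'])
for n,z in {'block_center':.025,'block_dot':.05}.items():
        for r in robot.pinpoint(n,p)[:2]:
            v,u=r['position'];print(n,round(r['score'],2),round(u*640),round(v*480),np.round(atz(p,u*640,v*480,z),4))
```

```text
2.7167 [ 0.5454 -0.1398  0.2184] [[0.217, -0.976, -0.0], [-0.976, -0.217, 0.0], [-0.0, 0.0, -1.0]] [-0.342  0.031  1.593 -0.     1.518  1.01 ] [-0.84955962 -0.53399086 -0.35126078]
block_center 0.95 317 215 [ 0.5464 -0.1449  0.025 ]
block_dot 0.78 303 197 [ 0.5652 -0.1276  0.05  ]
```

View pics/w1.png

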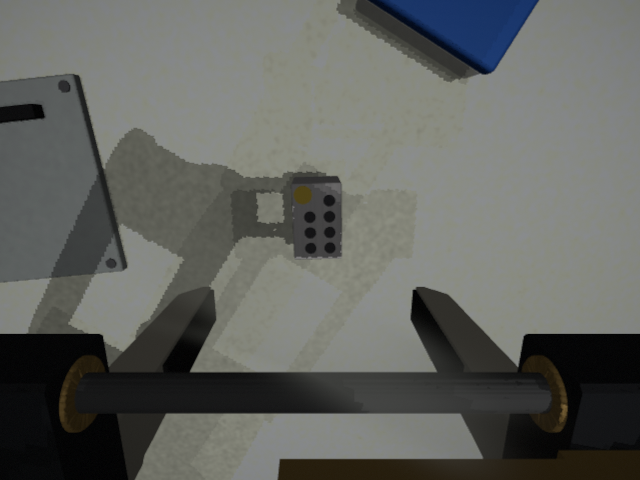

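The wrist view shows the block squarely aligned with the jaws, its top spanning roughly (293–341, 183–257) with the dot at (303,195). I'll fit its corners for position.

Run:
```python
from fit import *
p=robot.read_camera('wrist')
i=p['img'][165:270,275:360];cv2.imwrite('pics/w1c.png',cv2.resize(i,None,fx=5,fy=5,interpolation=cv2.INTER_CUBIC))
for q in [(293,183),(341,183),(341,257),(295,257),(303,195)]: print(atz(p,*q,.05).round(4))
M=[(.035,.022),(.035,-.022),(-.035,-.022),(-.035,.022),(.025,.012)]
b,f=fit(p,[(293,183),(341,183),(341,257),(295,257),(303,195)],M,.05,[.55,-.14,.2]);print(b,np.degrees(b[2]),f.round(1))
```

```text
[ 0.574 -0.119  0.05 ]
[ 0.583  -0.1599  0.05  ]
[ 0.5169 -0.1759  0.05  ]
[ 0.5078 -0.1345  0.05  ]
[ 0.5656 -0.1297  0.05  ]
[ 0.54500835 -0.14729701  0.23226415] 13.307755526811633 [-1.3 -0.3  1.2 -1.1  0.7  1.1 -1.   1.8  0.4 -1.1]
```

View pics/w1c.png

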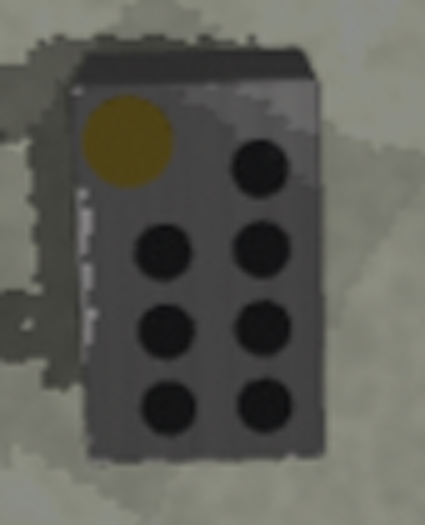

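Run:
```python
from fit import *
p=robot.read_camera('wrist')
P=(np.array([(70,82),(317,80),(325,456),(88,458),(127,142)])+.5)/5-.5+[275,165]
M=[(.035,.022),(.035,-.022),(-.035,-.022),(-.035,.022),(.025,.012)]
b,f=fit(p,P,M,.05,[.55,-.14,.2]);print(b,np.degrees(b[2]),f.round(1))
```

```text
[ 0.54598165 -0.14469195  0.24550642] 14.066481972096735 [-0.4  0.2  0.8 -0.9 -0.1  0.3 -0.4  1.2  0.1 -0.7]
```

Request:
{"fn": "jog_arm", "kwargs": {"commands": [-1,0.0036,0.0008,0.03,-1.0,-1,0,0,0.035,0,-1,0,0,0.035,0,-1,0,0,0.035,0,-1,0,0,0.03,0,-1,0,0,0.02,0,-1,0,0,0.0135,0,-1,0,0,0,0,-1,0,0,0,0,1,0,0,0,0,1,0,0,0,0,1,0,0,0,0,1,0,0,0,0,1,0,0,0,0,1,0,0,0,0,1,0,0,0,0,1,0,0,0,0], "grip_force": 50}}

```text
t: 4.38
tool_pos: [0.5448, -0.1447, 0.0202]
orientation: [-2.465, 1.947, 0.0]
force: [-1.3, 2.2, 1.7]
opening: 0.0445
```

Run:
```python
from h import *
from scipy.spatial.transform import Rotation as R
s=robot.read_state();print(s['t'],s['tool_pos'].round(4),R.from_rotvec(s['orientation']).as_matrix().round(4).tolist(),s['opening'],s['force'])
p=robot.read_camera('wrist');cv2.imwrite('pics/w2.png',p['img'])
```

```text
4.3833 [ 0.5448 -0.1447  0.0202] [[0.2314, -0.9729, -0.0001], [-0.9729, -0.2314, 0.0003], [-0.0003, -0.0, -1.0]] 0.04450864386123345 [-1.30764016  2.23133805  1.72303651]
```

View pics/w2.png

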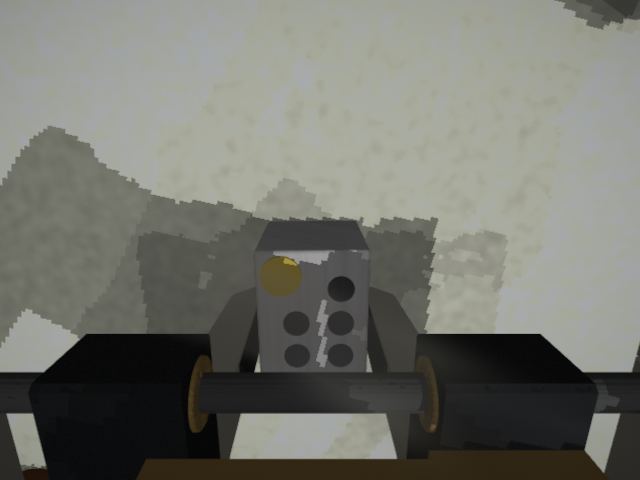

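Request:
{"fn": "jog_arm", "kwargs": {"commands": [1,0,0,-0.02,0,1,0,0,-0.03,0,1,0,0,-0.03,0,1,-0.0239,-0.0032,0,0,1,-0.0239,-0.0032,0,0,1,-0.0239,-0.0032,0,0,1,-0.0239,-0.0032,0,0,1,-0.0239,-0.0032,0,0,1,-0.0239,-0.0032,0,0,1,-0.0239,-0.0032,0,0,1,-0.0239,-0.0032,0,0,1,-0.0239,-0.0032,0,0,1,-0.0239,-0.0032,0,0,1,-0.0239,-0.0032,0,0,1,-0.0239,-0.0032,0,0,1,-0.0239,-0.0033,0,-4.8,1,0,0,0,0,1,0,0,0,0,1,0,0,0,0]}}

```text
t: 6.02
tool_pos: [0.513, 0.1666, 0.0995]
orientation: [2.543, -1.842, -0.001]
force: [-0.3, 0.5, -3.8]
opening: 0.0439
```

Run:
```python
from h import *
from scipy.spatial.transform import Rotation as R
s=robot.read_state();print(s['t'],s['tool_pos'].round(4),R.from_rotvec(s['orientation']).as_matrix().round(4).tolist(),s['opening'],s['force'])
p=robot.read_camera('wrist');cv2.imwrite('pics/w3.png',p['img'])
for n,z in {'corner':.012,'block_dot':.05+s['tool_pos'][2]-.0202}.items():
        for r in robot.pinpoint(n,p)[:2]:
            v,u=r['position'];print(n,round(r['score'],2),round(u*640),round(v*480),np.round(atz(p,u*640,v*480,z),4))
p=robot.read_camera('top');cv2.imwrite('pics/t3.png',cv2.resize(p['img'][180:340,170:340],None,fx=3.7,fy=3.7,interpolation=cv2.INTER_CUBIC))
```

```text
6.0167 [0.513  0.1666 0.0995] [[0.3116, -0.9502, -0.0012], [-0.9502, -0.3116, -0.0007], [0.0003, 0.0013, -1.0]] 0.04387338512780214 [-0.34811816  0.45712655 -3.82088241]
corner 0.96 257 180 [0.5461 0.2147 0.012 ]
block_dot 0.97 284 278 [0.5331 0.1839 0.1293]
```

View pics/w3.png

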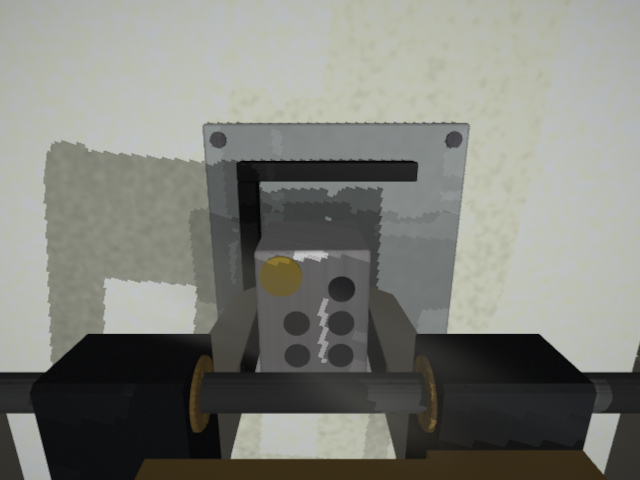

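View pics/t3.png

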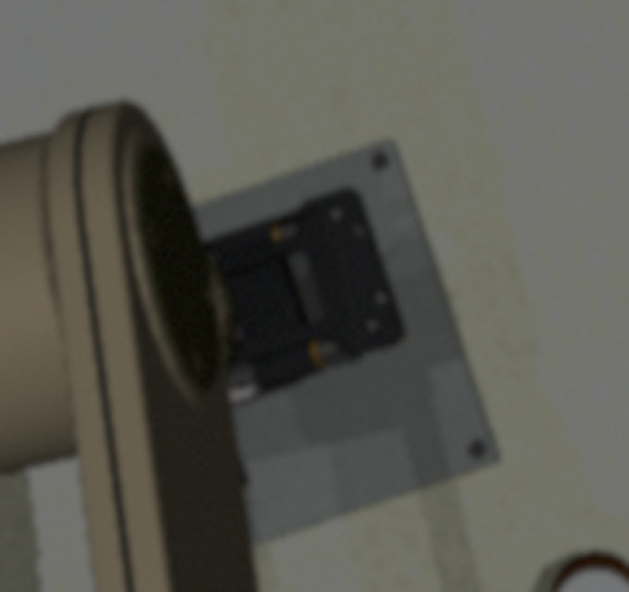

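The wrist view shows the fence corner at about (259,180). The fence_x inner face and the screw heads at (218,139) and (454,139) are level, so yaw is aligned, and the clearance is about 12–13 mm to each fence. Lowering now.

Request:
{"fn": "jog_arm", "kwargs": {"commands": [1,0,0,0.015,0,1,0,0,0.02,0,1,0,0,0.015,0,1,0,0,0.01,0,1,0,0,0.003,0,1,0,0,0.001,0,1,0,0,0,0,1,0,0,0,0,1,0,0,0,0]}}

```text
t: 6.97
tool_pos: [0.5145, 0.1672, 0.0374]
orientation: [-2.543, 1.842, -0.002]
force: [0.3, -1.2, -2.8]
opening: 0.0435
```

Request:
{"fn": "jog_arm", "kwargs": {"commands": [1,0,0,0.0007,0,1,0,0,0.0007,0,1,0,0,0.0006,0,1,0,0,0,0,1,0,0,0,0]}}

```text
t: 7.38
tool_pos: [0.5134, 0.167, 0.0341]
orientation: [2.544, -1.842, -0.0]
force: [0.9, 0.6, -4.2]
opening: 0.0436
```

Request:
{"fn": "jog_arm", "kwargs": {"commands": [1,0,0,0.0006,0,1,0,0,0.0006,0,1,0,0,0,0,1,0,0,0,0]}}

```text
t: 7.72
tool_pos: [0.5134, 0.167, 0.0328]
orientation: [2.544, -1.843, -0.0]
force: [-0.6, -0.4, -3.5]
opening: 0.044
```

Request:
{"fn": "jog_arm", "kwargs": {"commands": [1,0,0,0.0005,0,1,0,0,0.0005,0,1,0,0,0,0,1,0,0,0,0]}}

```text
t: 8.05
tool_pos: [0.5136, 0.167, 0.0322]
orientation: [-2.544, 1.843, -0.0]
force: [-1.4, -1.7, -0.4]
opening: 0.0437
```

Request:
{"fn": "jog_arm", "kwargs": {"commands": [1,0,0,0.0004,0,1,0,0,0.0004,0,1,0,0,0,0,1,0,0,0,0]}}

```text
t: 8.38
tool_pos: [0.5137, 0.167, 0.0322]
orientation: [-2.544, 1.843, -0.0]
force: [-5.0, -2.3, 9.0]
opening: 0.0436
```

Request:
{"fn": "jog_arm", "kwargs": {"commands": [1,0,0,-0.0008,0,1,-0.002,-0.002,0,0,1,-0.002,-0.002,0,0,1,-0.002,-0.002,0,0,1,-0.002,-0.002,0,0,1,0,0,0,0,1,0,0,0,0]}}

```text
t: 8.97
tool_pos: [0.5192, 0.1778, 0.0321]
orientation: [-2.544, 1.842, -0.001]
force: [0.4, 0.9, 0.1]
opening: 0.0436
```

Request:
{"fn": "jog_arm", "kwargs": {"commands": [1,0,-0.001,0,0,1,0,-0.001,0,0,1,0,0,0,0,1,0,0,0,0]}}

```text
t: 9.3
tool_pos: [0.5201, 0.1779, 0.0322]
orientation: [2.544, -1.842, -0.001]
force: [-4.7, -0.9, 6.6]
opening: 0.0434
```

Run:
```python
from h import *
from scipy.spatial.transform import Rotation as R
s=robot.read_state();M=R.from_rotvec(s['orientation']).as_matrix();print(s['t'],s['tool_pos'].round(4),M.round(4).tolist(),s['force'],(M.T@s['force']).round(2),s['wrist_torque'])
p=robot.read_camera('wrist');cv2.imwrite('pics/w4.png',p['img'])
```

```text
9.3 [0.5201 0.1779 0.0322] [[0.312, -0.9501, -0.001], [-0.9501, -0.312, 0.0002], [-0.0005, 0.0009, -1.0]] [-4.71666875 -0.87915232  6.6383956 ] [-0.64  4.76 -6.63] [-0.10374634  0.70229     0.0195439 ]
```

View pics/w4.png

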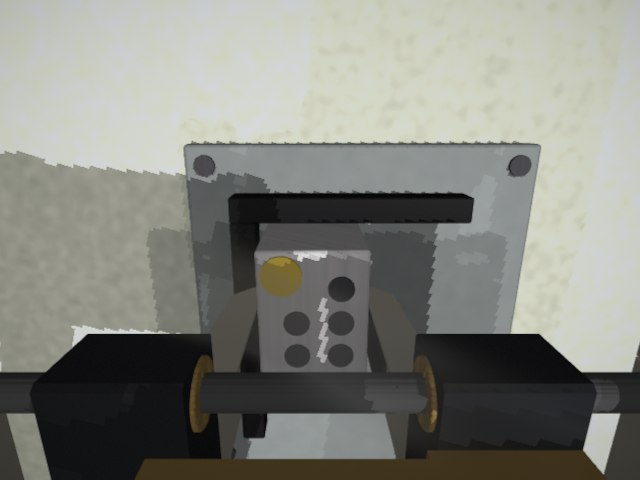

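Request:
{"fn": "jog_arm", "kwargs": {"commands": [1,0,0,-0.0006,0,1,0,-0.0005,0,0,1,0,-0.0005,0,0,1,0,0,0,0,1,0,0,0,0]}}

```text
t: 9.77
tool_pos: [0.5213, 0.1781, 0.0322]
orientation: [2.544, -1.843, -0.001]
force: [-0.0, 0.2, -3.5]
opening: 0.0436
```

```bash
cat > st.py <<'E'
from h import *
import sys
from scipy.spatial.transform import Rotation as R
s=robot.read_state();M=R.from_rotvec(s['orientation']).as_matrix()
yaw=np.arctan2(M[0,0],-M[1,0]);print(s['t'].round(2),s['tool_pos'].round(4),'yaw',np.degrees(yaw).round(2),'Ftool',(M.T@s['force']).round(1),'Ttool',(M.T@s['wrist_torque']).round(2),'op',s['opening'].round(4),'tilt',M[2].round(4))
if len(sys.argv)>1:
    p=robot.read_camera('wrist');cv2.imwrite(f'pics/{sys.argv[1]}.png',cv2.resize(p['img'][170:450,170:490],None,fx=2.1,fy=2.1,interpolation=cv2.INTER_CUBIC))
E
python3 st.py w5
```

```text
Traceback (most recent call last):
  File "st.py", line 5, in <module>
    yaw=np.arctan2(M[0,0],-M[1,0]);print(s['t'].round(2),s['tool_pos'].round(4),'yaw',np.degrees(yaw).round(2),'Ftool',(M.T@s['force']).round(1),'Ttool',(M.T@s['wrist_torque']).round(2),'op',s['opening'].round(4),'tilt',M[2].round(4))
                                         ^^^^^^^^^^^^
AttributeError: 'float' object has no attribute 'round'
```

```bash
sed -i "s/s\['t'\].round(2)/round(s['t'],2)/; s/s\['opening'\].round(4)/round(float(s['opening']),4)/" st.py; python3 st.py w5
```

```text
9.77 [0.5213 0.1781 0.0322] yaw 18.17 Ftool [-0.2 -0.   3.5] Ttool [-0.01 -0.1   0.01] op 0.0436 tilt [-1.e-04  4.e-04 -1.e+00]
```

View pics/w5.png

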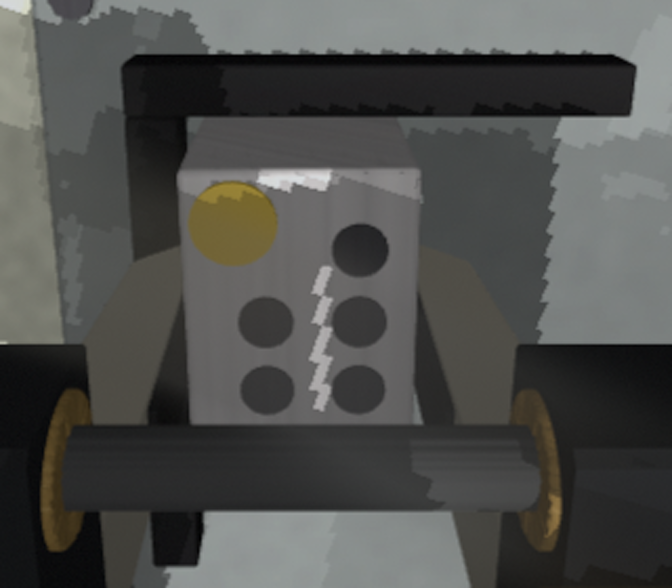

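Request:
{"fn": "jog_arm", "kwargs": {"commands": [1,0,-0.0005,0,0,1,0,-0.0005,0,0,1,0,0,0,0,1,0,0,0,0]}}

```text
t: 10.15
tool_pos: [0.5216, 0.1781, 0.0322]
orientation: [2.543, -1.842, -0.002]
force: [-5.2, -0.8, 0.2]
opening: 0.0439
```

```bash
python3 st.py
```

```text
10.15 [0.5216 0.1781 0.0322] yaw 18.17 Ftool [-0.9  5.2 -0.2] Ttool [-0.86 -0.07  0.02] op 0.0439 tilt [-1.0e-04  1.8e-03 -1.0e+00]
```

Request:
{"fn": "jog_arm", "kwargs": {"commands": [1,0,0.0009,0,0,1,-0.001,0,0,0,1,-0.001,0,0,0,1,0,0,0,0,1,0,0,0,0]}}

```text
t: 10.57
tool_pos: [0.5209, 0.1801, 0.0324]
orientation: [-2.545, 1.842, 0.0]
force: [-1.4, 0.4, -4.6]
opening: 0.0439
```

```bash
python3 st.py
```

```text
10.57 [0.5209 0.1801 0.0324] yaw 18.19 Ftool [-0.8  1.2  4.6] Ttool [-0.17 -0.09 -0.03] op 0.0439 tilt [-1.e-04  0.e+00 -1.e+00]
```

Request:
{"fn": "jog_arm", "kwargs": {"commands": [1,-0.0005,0,0,0,1,-0.0005,0,0,0,1,0,0,0,0,1,0,0,0,0]}}

```text
t: 10.9
tool_pos: [0.5206, 0.181, 0.0325]
orientation: [2.545, -1.843, -0.0]
force: [-1.2, 0.5, -3.8]
opening: 0.0434
```

```bash
python3 st.py
```

```text
10.9 [0.5206 0.181  0.0325] yaw 18.18 Ftool [-0.8  1.   3.8] Ttool [-0.18  0.06 -0.06] op 0.0434 tilt [-0.  0. -1.]
```

Request:
{"fn": "jog_arm", "kwargs": {"commands": [1,-0.0005,0,0,0,1,-0.0005,0,0,0,1,0,0,0,0,1,0,0,0,0]}}

```text
t: 11.23
tool_pos: [0.5203, 0.182, 0.0326]
orientation: [-2.544, 1.843, 0.0]
force: [-1.2, -0.5, -2.2]
opening: 0.0439
```

```bash
python3 st.py
```

```text
11.23 [0.5203 0.182  0.0326] yaw 18.18 Ftool [0.1 1.3 2.2] Ttool [-0.22  0.01 -0.01] op 0.0439 tilt [-1.e-04 -0.e+00 -1.e+00]
```

Request:
{"fn": "jog_arm", "kwargs": {"commands": [1,-0.0005,0,0,0,1,-0.0003,0,0,0,1,0,0,0,0,1,0,0,0,0]}}

```text
t: 11.57
tool_pos: [0.52, 0.1827, 0.0325]
orientation: [-2.544, 1.843, 0.0]
force: [-2.0, -0.7, -3.5]
opening: 0.044
```

```bash
python3 st.py w6
```

```text
11.57 [0.52   0.1827 0.0325] yaw 18.18 Ftool [0.  2.1 3.5] Ttool [-0.17  0.03  0.03] op 0.044 tilt [-0. -0. -1.]
```

View pics/w6.png

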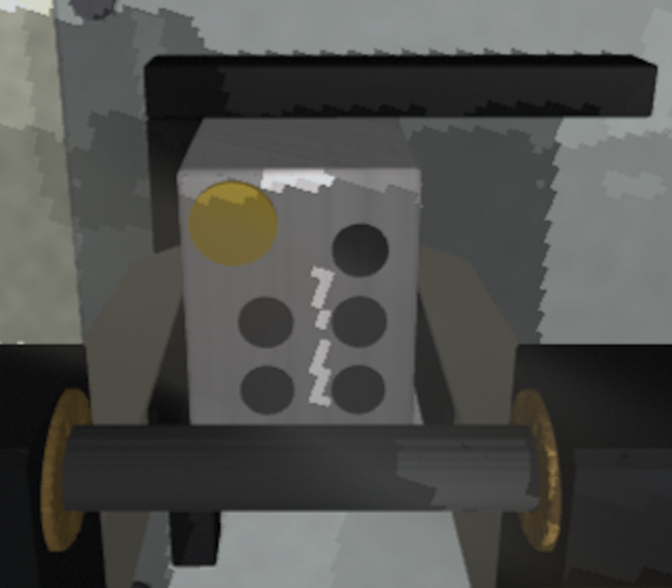

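Request:
{"fn": "jog_arm", "kwargs": {"commands": [1,-0.0005,0,0,0,1,-0.0003,0,0,0,1,0,0,0,0,1,0,0,0,0]}}

```text
t: 11.95
tool_pos: [0.52, 0.1829, 0.0326]
orientation: [2.544, -1.843, 0.001]
force: [0.6, -5.2, -3.5]
opening: 0.0435
```

```bash
python3 st.py
```

```text
11.95 [0.52   0.1829 0.0326] yaw 18.17 Ftool [5.2 1.  3.5] Ttool [-0.25  1.04  0.09] op 0.0435 tilt [ 8.e-04 -0.e+00 -1.e+00]
```

Request:
{"fn": "jog_arm", "kwargs": {"commands": [1,-0.0004,0,0,0,1,0,0,0,0,1,0,0,0,0]}}

```text
t: 12.2
tool_pos: [0.52, 0.1829, 0.0326]
orientation: [2.544, -1.843, 0.002]
force: [0.2, -7.3, -2.3]
opening: 0.0436
```

```bash
python3 st.py
```

```text
12.2 [0.52   0.1829 0.0326] yaw 18.16 Ftool [6.9 2.1 2.3] Ttool [-0.29  1.3   0.15] op 0.0436 tilt [ 0.0013  0.     -1.    ]
```

Request:
{"fn": "jog_arm", "kwargs": {"commands": [1,0,0,0,0.3,1,0,0,0,0,1,0,0,0,0]}}

```text
t: 12.45
tool_pos: [0.5198, 0.183, 0.0326]
orientation: [2.539, -1.849, 0.001]
force: [0.6, -6.6, -2.2]
opening: 0.0438
```

```bash
python3 st.py
```

```text
12.45 [0.5198 0.183  0.0326] yaw 17.86 Ftool [6.4 1.4 2.2] Ttool [-0.42  1.2   0.08] op 0.0438 tilt [ 1.1e-03  3.0e-04 -1.0e+00]
```

Request:
{"fn": "jog_arm", "kwargs": {"commands": [1,0,0,0,0.3,1,0,0,0,0,1,0,0,0,0]}}

```text
t: 12.7
tool_pos: [0.5198, 0.1829, 0.0325]
orientation: [2.534, -1.855, 0.001]
force: [0.9, -6.9, -3.0]
opening: 0.0439
```

```bash
python3 st.py
```

```text
12.7 [0.5198 0.1829 0.0325] yaw 17.59 Ftool [6.9 1.3 3. ] Ttool [-0.4   1.27 -0.24] op 0.0439 tilt [ 1.3e-03  4.0e-04 -1.0e+00]
```

Request:
{"fn": "jog_arm", "kwargs": {"commands": [1,0.0008,0.0004,0,-0.2,1,0,0,0.0005,0,1,0,0,0,0,1,0,0,0,0]}}

```text
t: 13.03
tool_pos: [0.5199, 0.183, 0.0322]
orientation: [-2.538, 1.851, -0.001]
force: [2.0, -2.4, -2.1]
opening: 0.0439
```

```bash
python3 st.py
```

```text
13.03 [0.5199 0.183  0.0322] yaw 17.78 Ftool [ 2.9 -1.2  2.1] Ttool [ 0.02  0.53 -0.06] op 0.0439 tilt [ 1.e-04 -8.e-04 -1.e+00]
```

Request:
{"fn": "jog_arm", "kwargs": {"commands": [1,0,0,0.0004,0,1,0,0,0,0,1,0,0,0,0]}}

```text
t: 13.28
tool_pos: [0.5199, 0.183, 0.0322]
orientation: [-2.538, 1.851, -0.001]
force: [-0.1, -2.8, 3.1]
opening: 0.0436
```

```bash
python3 st.py
```

```text
13.28 [0.5199 0.183  0.0322] yaw 17.78 Ftool [ 2.7  1.  -3.1] Ttool [-0.33  0.52 -0.06] op 0.0436 tilt [ 1.e-04 -8.e-04 -1.e+00]
```

Request:
{"fn": "jog_arm", "kwargs": {"commands": [1,0,0,0.0008,0,1,0,0,0,0,1,0,0,0,0,1,0,0,-0.0008,0,1,0,-0.0008,0,0,1,-0.0004,0,0,0,1,0,-0.0004,0,0,1,0,0,0,0,1,0,0,0,0]}}

```text
t: 14.03
tool_pos: [0.52, 0.183, 0.0322]
orientation: [2.537, -1.85, -0.001]
force: [-7.5, -7.0, 10.6]
opening: 0.0438
```

```bash
python3 st.py
```

```text
14.03 [0.52   0.183  0.0322] yaw 17.78 Ftool [  4.4   9.3 -10.6] Ttool [-1.41  0.78 -0.02] op 0.0438 tilt [ 7.0e-04  1.7e-03 -1.0e+00]
```

Request:
{"fn": "jog_arm", "kwargs": {"commands": [1,0,0,-0.0006,0,1,-0.0006,0,0,0,1,0,-0.0003,0,0,1,-0.0006,0,0,0,1,0,-0.0003,0,0,1,0,0,0,0,1,0,0,0,0]}}

```text
t: 14.62
tool_pos: [0.5201, 0.1831, 0.0322]
orientation: [2.535, -1.849, 0.0]
force: [-5.9, -13.1, 7.3]
opening: 0.0438
```

```bash
python3 st.py
```

```text
14.62 [0.5201 0.1831 0.0322] yaw 17.77 Ftool [10.6  9.6 -7.2] Ttool [-1.53  1.81 -0.13] op 0.0438 tilt [ 0.0024  0.0028 -1.    ]
```

Request:
{"fn": "jog_arm", "kwargs": {"commands": [1,0,0,-0.0005,0,1,-0.0003,-0.0004,0,0,1,-0.0003,-0.0004,0,0,1,0,0,0,0,1,0,0,0,0]}}

```text
t: 15.03
tool_pos: [0.52, 0.1832, 0.0323]
orientation: [2.533, -1.848, -0.0]
force: [-6.2, -15.3, 7.9]
opening: 0.0438
```

```bash
python3 st.py w7
```

```text
15.03 [0.52   0.1832 0.0323] yaw 17.77 Ftool [12.7 10.6 -7.9] Ttool [-1.79  2.29 -0.11] op 0.0438 tilt [ 0.0032  0.0045 -1.    ]
```

View pics/w7.png

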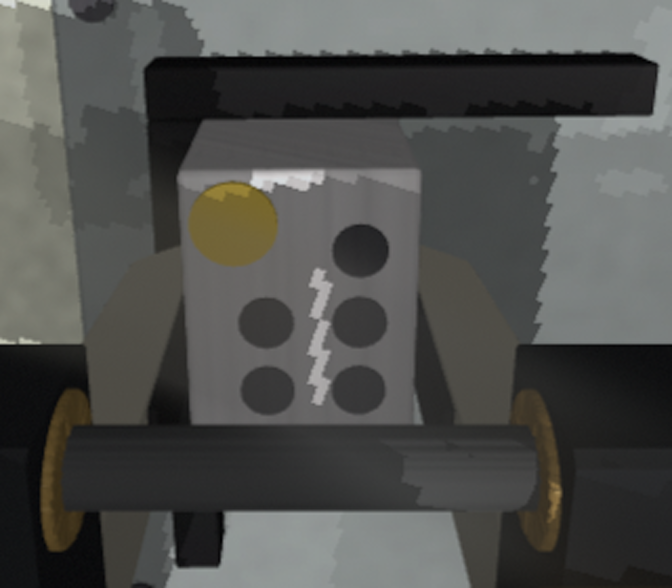

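Request:
{"fn": "jog_arm", "kwargs": {"commands": [1,0,0,-0.0005,0,1,0,0,0,0,1,0,0,0,0]}}

```text
t: 15.33
tool_pos: [0.5201, 0.1832, 0.0323]
orientation: [2.534, -1.849, 0.0]
force: [-4.6, -14.1, 2.4]
opening: 0.0436
```

```bash
python3 st.py
```

```text
15.33 [0.5201 0.1832 0.0323] yaw 17.77 Ftool [12.1  8.7 -2.3] Ttool [-1.3   2.43 -0.08] op 0.0436 tilt [ 0.0032  0.0044 -1.    ]
```

Request:
{"fn": "jog_arm", "kwargs": {"commands": [1,0,-0.0004,-0.0002,0,1,0,-0.0003,-0.0002,0,1,0,0,0,0,1,0,0,0,0]}}

```text
t: 15.67
tool_pos: [0.5201, 0.1832, 0.0323]
orientation: [2.533, -1.848, -0.001]
force: [-6.1, -15.8, 3.1]
opening: 0.0436
```

```bash
python3 st.py
python3 - <<'E'
from h import *
p=robot.read_camera('wrist');b=p['img'];cv2.imwrite('pics/w8.png',b)
def blobs(i):
    g=cv2.GaussianBlur(cv2.cvtColor(i,cv2.COLOR_BGR2GRAY),(3,3),0)
    out=[]
    for (x,y) in [(341,289),(296,323),(341,323),(297,355),(341,355)]:
        w=g[y-16:y+17,x-17:x+18].astype(float);t=(np.percentile(w,10)+np.median(w[w>np.percentile(w,50)]))/2
        m=(w<t).astype(np.uint8);n,l,s,c=cv2.connectedComponentsWithStats(m);k=l[16,17];out.append([*(c[k]+[x-17,y-16]),s[k,4]])
    return np.array(out)
for f in ['w2','w3','w4','w8']: print(f,blobs(cv2.imread(f'pics/{f}.png')).round(1).tolist())
s=cv2.cvtColor
c=robot.read_camera('scene');cv2.imwrite('pics/s8.png',cv2.resize(c['img'][170:400,240:460],None,fx=2.6,fy=2.6))
E
```

```text
15.67 [0.5201 0.1832 0.0323] yaw 17.77 Ftool [13.2 10.6 -3. ] Ttool [-1.66  2.44 -0.13] op 0.0436 tilt [ 0.0032  0.0058 -1.    ]
w2 [[340.9, 288.4, 527.0], [295.8, 323.1, 509.0], [340.5, 322.8, 502.0], [296.7, 355.2, 470.0], [339.9, 354.9, 470.0]]
w3 [[341.2, 288.5, 537.0], [296.2, 323.1, 501.0], [340.6, 322.8, 506.0], [296.9, 355.2, 464.0], [340.2, 355.0, 470.0]]
w4 [[341.2, 288.7, 533.0], [296.2, 323.3, 502.0], [340.7, 322.9, 502.0], [296.9, 355.4, 469.0], [340.2, 355.1, 469.0]]
w8 [[341.4, 288.8, 525.0], [296.3, 323.3, 505.0], [340.8, 323.0, 503.0], [297.0, 355.6, 467.0], [340.3, 355.1, 466.0]]
```

View pics/s8.png

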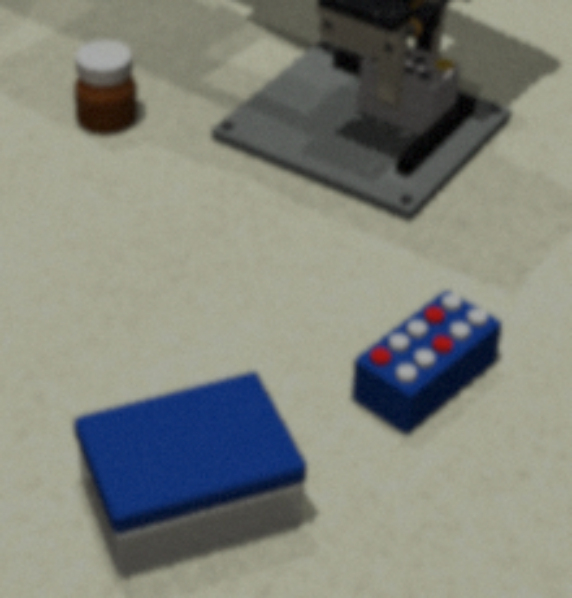

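Request:
{"fn": "jog_arm", "kwargs": {"commands": [1,0,0,0.0002,0,1,0,0,0,0,1,0,0,0,0,1,0,0,0,0,1,0,0,0,0,1,0,0,0,0,1,0,0,0,0,1,0,0,0,0,1,0,0,0,0,1,0,0,0,0,1,0,0,0,0,1,0,0,0,0]}}

```text
t: 16.77
tool_pos: [0.5201, 0.1832, 0.0323]
orientation: [2.533, -1.848, -0.001]
force: [-6.9, -16.3, 5.7]
opening: 0.0439
```

```bash
python3 st.py w9
python3 - <<'E'
from h import *
Z={'tip_box':0,'tube_rack':0,'jar':0}
p=robot.read_camera('scene')
for n,z in Z.items():
    for r in robot.pinpoint(n,p)[:1]:
        v,u=r['position'];print(n,np.round(atz(p,u*640,v*480,z),4))
E
```

```text
16.77 [0.5201 0.1832 0.0323] yaw 17.77 Ftool [13.5 11.6 -5.6] Ttool [-1.84  2.4  -0.12] op 0.0439 tilt [ 0.0032  0.0058 -1.    ]
tip_box [ 0.7578 -0.2095  0.    ]
tube_rack [ 0.7604 -0.0074  0.    ]
jar [ 0.3653 -0.0125  0.    ]
```

View pics/w9.png

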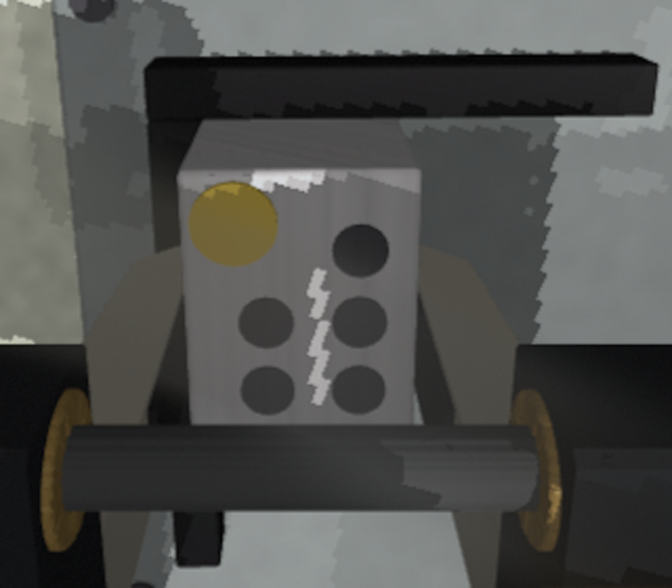

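The image hints at a slight angle between fence_x's edge and the block's edge, so I'll measure it.

Run:
```python
from h import *
p=robot.read_camera('wrist');g=cv2.cvtColor(p['img'],cv2.COLOR_BGR2GRAY).astype(float)
cv2.imwrite('pics/w10.png',p['img'])
g=cv2.GaussianBlur(g,(3,3),0)
def hedge(cols,r0,r1,sign):
    P=[]
    for c in cols:
        d=sign*np.diff(g[r0:r1,c]);k=d.argmax()
        if d[k]<3 or k in(0,len(d)-1):continue
        a,b,e=d[k-1:k+2];P.append((c,r0+k+.5+.5*(a-e)/(a-2*b+e)))
    return np.array(P)
def vedge(rows,c0,c1,sign):
    P=[]
    for r in rows:
        d=sign*np.diff(g[r,c0:c1]);k=d.argmax()
        if d[k]<3 or k in(0,len(d)-1):continue
        a,b,e=d[k-1:k+2];P.append((c0+k+.5+.5*(a-e)/(a-2*b+e),r))
    return np.array(P)
def ang(P,z,name):
    W=np.array([atz(p,*q,z)[:2] for q in P])
    for _ in range(3):
        m=W.mean(0);v=np.linalg.svd(W-m)[2][0];n=np.array([-v[1],v[0]]);r=(W-m)@n;ok=abs(r)<max(2*np.median(abs(r)),2e-4);W=W[ok]
    a=np.degrees(np.arctan(v[1]/v[0]))
    print(name,len(P),len(W),'ang',round(a,2),'yaw',round(a%90,2),'rms mm',round(r.std()*1e3,2),P[0].round(1),P[-1].round(1))
ang(hedge(range(380,465),215,233,1),.012,'fence_x lower inner(right)')
ang(hedge(range(245,465),190,205,-1),.026,'fence_x back top')
ang(hedge(range(262,362),244,258,1),.062,'block +x top edge')
ang(vedge(range(258,330),245,262,1),.062,'block +y top edge')
ang(vedge(range(258,310),362,378,-1),.062,'block -y top edge')
ang(vedge(range(258,370),362,378,1),.062,'block -y top edge')
ang(hedge(range(210,500),140,160,-1),.012,'plate +x edge -')
ang(hedge(range(210,500),140,160,1),.012,'plate +x edge +')
```

```text
fence_x lower inner(right) 85 85 ang -71.73 yaw 18.27 rms mm 0.05 [380.  225.7] [464. 225.]
fence_x back top 220 207 ang -71.71 yaw 18.29 rms mm 0.09 [245.  196.6] [464.  194.8]
block +x top edge 100 98 ang -71.64 yaw 18.36 rms mm 0.06 [262.  250.8] [361.  249.8]
block +y top edge 72 65 ang 18.43 yaw 18.43 rms mm 0.08 [254.4 258. ] [258.4 329. ]
block -y top edge 52 52 ang 18.03 yaw 18.03 rms mm 0.06 [369.7 258. ] [367.7 309. ]
block -y top edge 34 18 ang 15.26 yaw 15.26 rms mm 0.4 [365.5 261. ] [366.8 369. ]
plate +x edge - 290 219 ang -71.7 yaw 18.3 rms mm 0.11 [210.  146.9] [499.  143.6]
plate +x edge + 290 290 ang -71.73 yaw 18.27 rms mm 0.07 [210.  149.6] [499.  146.7]
```

View pics/w10.png

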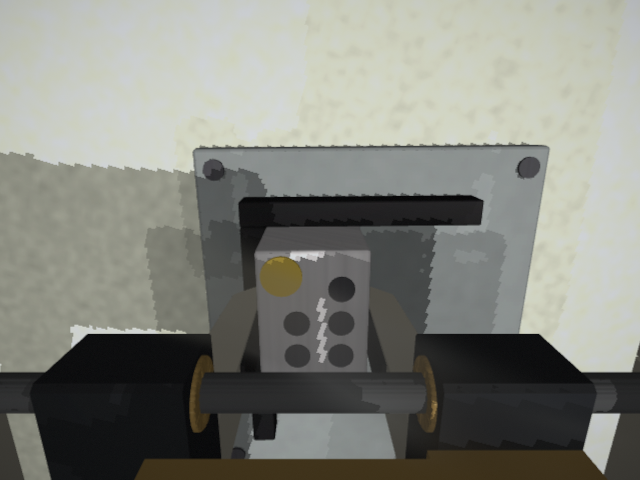

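```bash
python3 -c "
from plant import robot
print(robot.close_job())"; python3 st.py
```

```text
the job is handed in; nothing more can be done
None
the job is handed in; nothing more can be done
```

The block is on the stage with its yellow-dotted corner in the fence corner. I handed the job in with the gripper still holding it there at 50 N grip, at about 17 s of the 59 s allowed.

What my last checks showed:
- **Press:** The wrist felt about 13.5 N towards fence_y, 11.6 N towards fence_x and 5.6 N down, steady over about a second. Friction with the plate carries part of the sideways push, so the true fence forces are somewhat lower. I could not measure them separately.
- **Alignment:** In the wrist picture the fences lie at about 18.28° yaw. The block's +x edge lies at 18.36°, and its two y-side edges at 18.43° and 18.03° (mean 18.23°), so it is parallel within about 0.1°. The tool itself read 17.77°; the block seems to sit about half a degree turned in the grip.
- **Flatness:** The tool leans about 0.3° under the push. The block had not turned in the grip, so its rear edge may be about 0.4 mm off the plate. I left that rather than back off the push.
- **Bystanders:** The tip box, tube rack and jar were found within about 7 mm of where the first picture put them. That is the scatter of the measurement; nothing came near them.

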